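# Rebuild the two-board stack in an opened amplifier

## Robot

A 6-joint arm with a two-finger parallel gripper is mounted at the origin on the work surface. World frame = base frame: x ahead of the robot, y to its left, z up, the work surface at z = 0. Lengths are in mm, angles in rad, forces in N, time in s.
With the tool pointing down it reaches from about 275 to 750 mm from the base axis. Payload 10.2 kg.
Tool frame: the origin (TCP) lies on the centre line of the jaws, within the pads' length; the fingertips stand 17 mm ahead of it and the grasp point (between the pads) lies 2 mm behind it; z points along the fingers, y is the line along which they close (so a half turn about z gives the same grasp; the last joint's range is limited). The gripper opens to 85 mm and grips with 20 to 120 N. Pads are 22 mm wide; open, the fingers measure 114 mm over their backs; the gripper's body (76 mm by 85 mm) begins 54 mm behind the grasp point. The pads swing forward as they close: fully open they stand 13 mm farther back than shut.
Start: joints at [0.957, 0.313, 1.498, -0, 1.331, -0.223], TCP at [200, 485.419, 248.294] pointing down, gripper open.
Joint ranges: [-2.94, 2.94], [-0.97, 2.17], [0.19, 2.56], [-1.23, 4.37], [0.02, 3.11], [-2.88, 2.88]. Speed limits (rad/s): [2.39, 2.39, 3.01, 3.14, 3.14, 3.14].

## Interface

Orientations are given as a unit quaternion [w, x, y, z].
In Python, from rig import ctrl gives the robot as it stands. The module is installed in compiled form; this text tells all that it offers.
- The arm moves only by the shell command python3 -m jog 'ROWS' [FORCE]. ROWS is JSON, a list of rows, each an object with "delta_pos": the shift along the world's x, y, z in mm, a list of three; "angular": the turn, a rotation vector about the world's x, y, z in rad, a list of three; "fingers": the opening, from 0 (shut) to 1 (fully open). In form: [{"delta_pos": [tx, ty, tz], "angular": [rx, ry, rz], "fingers": fingers}, ...]. A call has 1 to 10 rows; each row is the pose to reach, as a shift and turn from the pose commanded when the call began; what a row does not reach only later rows make up. A row lasts 1/8 s, in which the tool goes at most 62.5 mm and 10.7 degrees, less where a joint would pass 70% of its speed; a pose out of reach is approached as far as the arm can. A call with a gripper value outside its range is refused whole. The fingers move at their own pace and stop on an object; FORCE is the grip in N (left out, the last holds). Time passes only in rows, so rows that repeat a pose let the fingers close. It gives the time, the measured TCP pose, the force, the opening and the grip force at its end, in the units of the state.
- ctrl.sense(): the state, without advancing time (a new reading comes with each control period).
- ctrl.capture(name): name is "scene" or "top" or "wrist"; returns a dict with "pixels" (400x640x3 uint8, blue, green, red), "fx", "fy", "cx", "cy" (pixels), "R" (3x3) and "t" (3): a world point X has camera coordinates R X + t. Camera axes: x right, y down, z forward; pixel columns grow to the right and rows downward; lengths in mm; the calibration is good to about 2 mm. A picture is of the moment at which its call begins. There is no depth.
- ctrl.finish_job(): hands the job in; it is judged then, once.
The state is a dict: "time_s": time; "joints": joint angles; "dq": joint speeds; "tau": joint torques, N m; "eef_pos": TCP position; "ee_rot": TCP orientation; "force": force on the tool from outside, world axes, zero at the start; "wrist_torque": the same for the moment, N m; "grip_width": opening from 0.0 (shut) to 1.0 (fully open); "grip_force": force on a finger pad.
Only numpy, scipy, OpenCV 4.12 (cv2) and the standard library are available. Lean on these libraries where they do the work, as an engineer would, in place of code of your own. Each camera call takes 0.05 s, during which the arm holds its last target. There are 200 camera calls.

## Task

Put the two circuit boards back into the opened amplifier: first gently lower the power board (the one with the finned heat sink) over its four posts, not letting it drop, until it sits down on all four lower shoulders. Then fit the preamp board (the one with the tin can) above it: tilt it, tuck its rear edge under the folded lip of the rear panel, and gently lower its front edge so that its two holes go over the front pins and it lies flat on the post tops. Let go of both, and leave the cup of tools, the multimeter, the solder reel and the screw tray undisturbed.

Things in the scene. Friction and masses are not known exactly. Their poses are not given: they have to be found in the camera images.
- chassis: Opened amplifier, fixed: steel tray, x -77 to 74, y -108 to 122 mm, open above. Origin on the table; z up; +x to the front (aluminium fascia, 70 mm high, knobs out to x 92), -x to the rear panel (inner face x -75, 65 mm high), which is turned roughly to the robot (yaw within 0.4 of the world's). Side flanges only 23 mm high. Four white stepped posts round (0, -38) mm hold the boards.
- lower_seat (a point): Where the middle of the power board's underside ends: on the four lower shoulders, 20 mm above the table; axes as the chassis, board x along this x. Posts at (45, +-50) (front) and (-45, +-38) mm (rear) from here. Each: a foot 20 mm across up to this height (the lower shoulder), then 12 mm across for 37 mm more up to the upper shoulder, whose rim is bevelled by 1 mm.
- upper_seat (a point): Where the middle of the preamp board's underside ends: on the upper shoulders (post tops), 57 mm above the table, 8.5 mm to -x of lower_seat; axes as the chassis, board x along this x. On the front posts, at (53.5, +-50) mm from here, stand pins 5 mm across and 10 mm high, the last 3 mm a cone; the rear posts, at (-36.5, +-38) mm, are flat on top.
- lip_edge (a point): Middle of the free edge, on its underside, of the lip folded inwards (to +x) from the top of the rear panel; axes as the chassis. The lip is 110 mm wide (y), 2.5 mm thick, overhangs the panel's inside by 10 mm; its underside is 63 mm above the table, 6 mm above the post tops. Only air below it. The seated preamp board reaches 7 mm in under it.
- transformer_top (a point): Middle of the top of the round transformer in the tray beside the boards, 72 mm across; its top is 49 mm above the table. Two capacitors 18 mm across and 43 mm high stand at x -53 and +50, y -33 mm from it. None overlaps the seated boards.
- power_board_centre (a point): Lower (power) board, lying flat, parts up; point at its middle, 15.5 mm above its underside; +x its front. Green plate 110 (x) by 124 (y) by 3 mm; holes 15 mm across at (45, +-50) and (-45, +-38) mm. In its middle a finned heat sink 70 (x) by 34 (y), top 31 mm above the underside, rigid: grip it across its 34 mm; the board beside it is bare for 15 mm either side of x = 0. 0.26 kg.
- preamp_board_centre (a point): Upper (preamp) board, lying flat, parts up; point at its middle, 13.5 mm above its underside; +x its front. Green plate 127 (x) by 116 (y) by 3 mm; two holes 7.8 mm across at the front, (53.5, +-50) mm; plain rear edge. In its middle a rigid tin can 56 (x) by 44 (y), top 27 mm above the underside: grip it across its 44 mm, the board beside it is bare. 0.2 kg.
- preamp_rear_edge (a point): Middle of the preamp board's rear edge, on its top face (63.5 mm to -x of the board's middle, 3 mm above its underside); axes as the board.
- power_board: The power board again; origin at the middle of its underside.
- preamp_board: The preamp board again; origin at the middle of its underside.
- tool_cup_centre (a point): Bystander: grey plastic cup, 72 mm across, 95 mm high, with three screwdrivers standing in it up to 160 mm high. The point is on its axis, 48 mm above the table.
- multimeter_centre (a point): Bystander: yellow and black multimeter lying flat, 150 (x) by 75 (y) by 43 mm to the top of its dial; point at its middle, 18 mm above the table.
- solder_reel_centre (a point): Bystander: reel of solder standing on its flange, 60 mm across, 50 mm high; point at its middle.
- screw_tray_centre (a point): Bystander: open grey tray of screws, 56 (x) by 100 (y) by 22 mm, on the table in front of the amplifier's fascia; point at its middle.
Mind the look-alikes: they are no part of the job. Leave any blue look-alike of the power_board alone. What is shaped like the preamp_board but white is not meant.

How it is judged:
By the outcome, as a careful person would: the job done as asked, in the order asked, and still so for the second after the job is handed in, with the robot touching nothing.
It also fails if it takes over 66 s, if anything falls off the work surface, if the arm or the gripper's body presses on something with over 40 N, if the wrist force passes 120 N, or if a joint passes its speed limit or range.

## Working session

There is one attempt and no reset: what is moved stays moved. The work goes in short steps, Python scripts to look and compute and a shell command to move; the robot and the scene stay as the last step left them, time stands still between calls to the robot, and variables do not carry over. Pictures are saved under pics/ and viewed, at most 10 in all, crops included, and the job is handed in when it is done.

```bash
mkdir -p pics
cat > h.py <<'E'
import numpy as np, cv2
from rig import ctrl
def cap(n,f=None):
    c=ctrl.capture(n); c['pixels']=np.array(c['pixels']); c['R']=np.array(c['R']); c['t']=np.array(c['t'])
    if f: cv2.imwrite('pics/'+f,c['pixels']); np.savez('pics/'+f[:-4],**c)
    return c
def load(f): return dict(np.load('pics/'+f+'.npz'))
def ray(c,u,v,z):
    d=c['R'].T@np.array([(u-c['cx'])/c['fx'],(v-c['cy'])/c['fy'],1.]); o=-c['R'].T@c['t']
    return o+d*(z-o[2])/d[2]
def proj(c,X):
    p=c['R']@np.array(X,float)+c['t']; return np.array([c['fx']*p[0]/p[2]+c['cx'],c['fy']*p[1]/p[2]+c['cy']])
E
python3 - <<'E'
from h import *
a=cap('top','top0.png');b=cap('scene','scene0.png')
for c in(a,b): print(-c['R'].T@c['t'],c['fx'],c['R'].round(3).tolist())
print(ctrl.sense())
E
```

```text
[ 2.36865541e+02 -1.06208175e+00  1.13655656e+03] 499.7930179468089 [[-0.135, -0.991, 0.002], [-0.965, 0.131, -0.225], [0.223, -0.032, -0.974]]
[1084.23897967  483.11593248  850.57374924] 441.9275910990612 [[-0.645, 0.764, 0.0], [0.534, 0.451, -0.715], [-0.547, -0.461, -0.699]]
{'time_s': 0.1, 'joints': array([ 9.56555876e-01,  3.13368398e-01,  1.49833955e+00, -5.28564660e-07,
        1.33103084e+00, -2.23371739e-01]), 'dq': array([-3.10987335e-05, -2.69783133e-03, -1.25362079e-03,  7.95462365e-04,
        9.20552238e-04,  2.19759497e-04]), 'tau': array([ 2.22207724e-03, -4.12907445e+01, -2.60139745e+01, -2.29597845e-04,
        3.09717150e-03,  4.01705984e-05]), 'eef_pos': array([199.89354028, 485.22772587, 247.81354368]), 'ee_rot': array([-2.32813850e-04,  1.94192547e-01,  9.80963265e-01, -5.23642303e-04]), 'force': array([-0.60085014,  0.23410684,  0.65032446]), 'wrist_torque': array([-0.00109893,  0.03248427, -0.02101755]), 'grip_force': 0.0, 'grip_width': 1.0017311192576734}
```

View pics/top0.png

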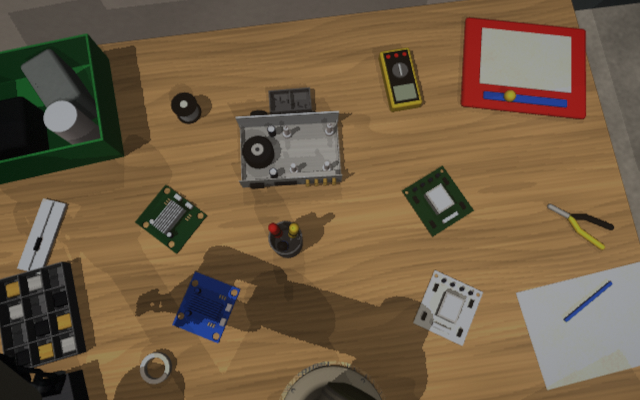

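View pics/scene0.png

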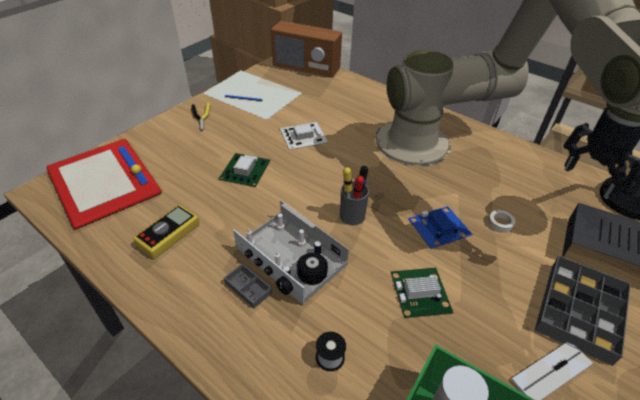

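Top view: power board at about (171,218), preamp (438,201), chassis (290,150) with the rear panel towards the robot, cup (285,238), and blue and white decoys below. The scene view agrees. I'll enlarge the three items.

Run:
```python
from h import *
c=load('top0');p=c['pixels']
def cr(u,v,w,h,s): return cv2.resize(p[v:v+h,u:u+w],None,fx=s,fy=s,interpolation=cv2.INTER_CUBIC)
A=cr(130,178,80,80,5);B=cr(398,160,80,80,5);C=np.hstack([A,B])[:, :800]
D=cr(232,100,120,95,5)[:200*3]
cv2.imwrite('pics/boards.png',C);cv2.imwrite('pics/chas.png',D)
for n,u,v,z in(('pow',171,218,10),('pre',438,201,10),('cha',290,155,20)): print(n,ray(c,u,v,z).round())
hsv=cv2.cvtColor(p,cv2.COLOR_BGR2HSV);m=cv2.inRange(hsv,(40,70,15),(85,255,140))
for (u0,v0) in((130,178),(398,160)):
    s=np.zeros_like(m);s[v0:v0+80,u0:u0+80]=m[v0:v0+80,u0:u0+80];s=cv2.morphologyEx(s,cv2.MORPH_OPEN,np.ones((3,3)))
    k=max(cv2.findContours(s,0,2)[0],key=cv2.contourArea)
    w=np.array([ray(c,*q[0],3)[:2] for q in k],np.float32); print(cv2.minAreaRect(w), cv2.boundingRect(k))
```

```text
pow [480. 304.  10.]
pre [ 437. -308.   10.]
cha [589.  16.  20.]
((470.1380615234375, 295.52984619140625), (91.71983337402344, 108.14852905273438), 46.35103225708008) (147, 207, 55, 46)
((440.0147399902344, -308.6026611328125), (124.78922271728516, 114.48443603515625), 23.943401336669922) (406, 169, 66, 66)
```

View pics/boards.png

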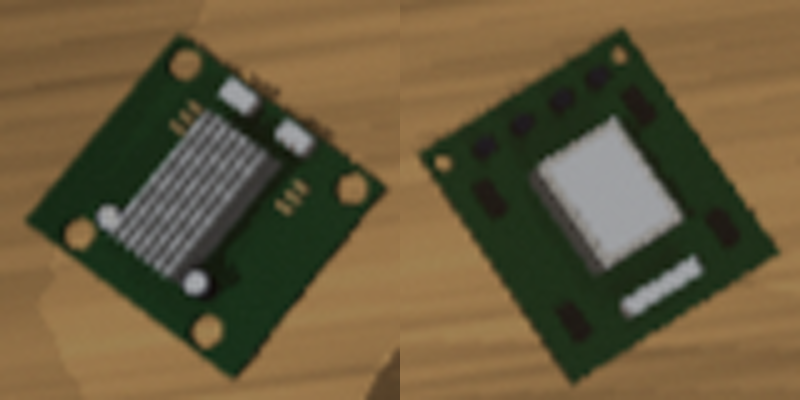

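View pics/chas.png

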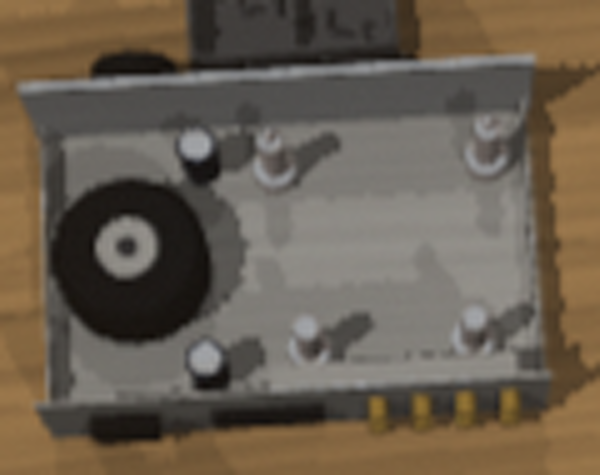

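Crops: power board holes at (185,64),(352,188) front and (80,234),(207,331) rear. Preamp holes at (43,162),(220,55). Posts in the chassis crop at front (272,137),(490,125) and rear (305,327),(473,318). Next come rigid fits for the three poses.

```bash
cat >> h.py <<'E'
def fit2(L,W):
    L=np.array(L,float);W=np.array(W,float)[:,:2];l=L-L.mean(0);w=W-W.mean(0)
    th=np.arctan2((l[:,0]*w[:,1]-l[:,1]*w[:,0]).sum(),(l*w).sum())
    R=np.array([[np.cos(th),-np.sin(th)],[np.sin(th),np.cos(th)]]);t=W.mean(0)-R@L.mean(0)
    return th,t,(W-(L@R.T+t))
POW=[(45,50),(45,-50),(-45,38),(-45,-38)]; PRE=[(53.5,50),(53.5,-50)]
E
python3 - <<'E'
from h import *
c=load('top0')
f=lambda P,o,z:[ray(c,o[0]+a/5-.4,o[1]+b/5-.4,z) for a,b in P]
print(fit2(POW,f([(185,64),(352,188),(80,234),(207,331)],(130,178),2)))
print(fit2(PRE,f([(43,162),(220,55)],(398,160),2)))
print('seat',fit2(POW,f([(272,140),(490,128),(305,327),(473,318)],(232,100),57)))
print('cup',ray(c,285,232,95), 'tf',ray(c,257,149,49))
E
```

```text
(np.float64(-0.760902513012452), array([481.01898037, 306.90000229]), array([[ 0.12924326,  0.00624127],
       [ 0.03568527,  0.15062069],
       [-0.06101346, -0.28667168],
       [-0.10391507,  0.12980973]]))
(np.float64(0.4093169217007609), array([ 440.07614168, -307.82077968]), array([[ 0.02399245, -0.05530516],
       [-0.02399245,  0.05530516]]))
seat (np.float64(-0.08412098811545181), array([595.34862568, -28.85915434]), array([[-0.55054449, -0.33218058],
       [ 0.22466194, -0.22354422],
       [-0.04069256,  0.07653129],
       [ 0.36657512,  0.4791935 ]]))
cup [399.5239284   46.22220925  95.        ] tf [604.51504336  88.65711072  49.        ]
```

```bash
python3 -m jog '[{"delta_pos":[281,-178.5,-88],"angular":[0,0,-0.37],"fingers":1},{"delta_pos":[281,-178.5,-88],"angular":[0,0,-0.37],"fingers":1},{"delta_pos":[281,-178.5,-88],"angular":[0,0,-0.37],"fingers":1},{"delta_pos":[281,-178.5,-88],"angular":[0,0,-0.37],"fingers":1},{"delta_pos":[281,-178.5,-88],"angular":[0,0,-0.37],"fingers":1},{"delta_pos":[281,-178.5,-88],"angular":[0,0,-0.37],"fingers":1},{"delta_pos":[281,-178.5,-88],"angular":[0,0,-0.37],"fingers":1},{"delta_pos":[281,-178.5,-88],"angular":[0,0,-0.37],"fingers":1},{"delta_pos":[281,-178.5,-88],"angular":[0,0,-0.37],"fingers":1}]' 60
python3 - <<'E'
from h import *
c=cap('wrist','w1.png'); print(-c['R'].T@c['t'],c['R'].round(2).tolist(),c['fx'])
for l in POW:
  th=-.761;print(proj(c,[481+np.cos(th)*l[0]-np.sin(th)*l[1],307+np.sin(th)*l[0]+np.cos(th)*l[1],3]))
E
```

```text
time_s: 1.23
eef_pos: [480.2, 307.7, 160.7]
ee_rot: [0.0, 0.371, 0.929, 0.0]
force: [0.8, 0.4, 0.9]
grip_width: 0.998
grip_force: 0.0
[427.31825673 358.28010641 287.07601675] [[0.69, 0.72, 0.0], [0.69, -0.66, 0.29], [0.21, -0.2, -0.96]] 278.434140197425
[361.56406759 227.9817421 ]
[270.68177562 227.90191896]
[353.92014151 145.14385512]
[278.47463316 145.05496856]
```

View pics/w1.png

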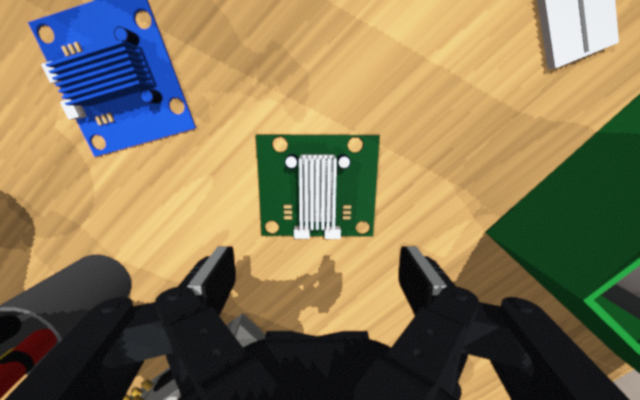

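The wrist view shows the green power board with its holes at (363,227),(272,227),(355,144),(280,144). That is within 1 px or so of prediction, so the pose is good and I can go down and grip.

```bash
python3 -m jog '[{"delta_pos":[0,0,-60],"angular":[0,0,0],"fingers":0.8},{"delta_pos":[0,0,-110],"angular":[0,0,0],"fingers":0.8},{"delta_pos":[0,0,-130],"angular":[0,0,0],"fingers":0.8},{"delta_pos":[0,0,-137],"angular":[0,0,0],"fingers":0.7},{"delta_pos":[0,0,-137],"angular":[0,0,0],"fingers":0.5},{"delta_pos":[0,0,-137],"angular":[0,0,0],"fingers":0},{"delta_pos":[0,0,-137],"angular":[0,0,0],"fingers":0},{"delta_pos":[0,0,-137],"angular":[0,0,0],"fingers":0},{"delta_pos":[0,0,-137],"angular":[0,0,0],"fingers":0}]' 60
```

```text
time_s: 2.4
eef_pos: [481.7, 307.3, 24.7]
ee_rot: [0.001, 0.371, 0.929, 0.001]
force: [-1.0, 0.9, 6.8]
grip_width: 0.384
grip_force: 61.4
```

```bash
python3 -m jog '[{"delta_pos":[0,0,10],"angular":[0,0,0],"fingers":0},{"delta_pos":[0,0,40],"angular":[0,0,0],"fingers":0},{"delta_pos":[0,0,80],"angular":[0,0,0],"fingers":0},{"delta_pos":[0,0,110],"angular":[0,0,0],"fingers":0},{"delta_pos":[10,-40,110],"angular":[0,0,0.08],"fingers":0},{"delta_pos":[25,-85,110],"angular":[0,0,0.2],"fingers":0},{"delta_pos":[40,-130,110],"angular":[0,0,0.3],"fingers":0},{"delta_pos":[55,-175,110],"angular":[0,0,0.4],"fingers":0},{"delta_pos":[70,-220,110],"angular":[0,0,0.5],"fingers":0},{"delta_pos":[86,-265,110],"angular":[0,0,0.6],"fingers":0}]'
python3 -m jog '[{"delta_pos":[14,-40,0],"angular":[0,0,0.06],"fingers":0},{"delta_pos":[28,-71,0],"angular":[0,0,0.077],"fingers":0},{"delta_pos":[28,-71,0],"angular":[0,0,0.077],"fingers":0},{"delta_pos":[28,-71,0],"angular":[0,0,0.077],"fingers":0}]'
python3 - <<'E'
from h import *
c=cap('wrist','w2.png');cap('top','t2.png');cap('scene','s2.png')
E
```

```text
time_s: 3.65
eef_pos: [567.1, 40.4, 133.9]
ee_rot: [0.0, 0.079, 0.997, -0.0]
force: [0.8, 0.2, -2.2]
grip_width: 0.381
grip_force: 60.4
time_s: 4.15
eef_pos: [594.6, -28.6, 133.4]
ee_rot: [-0.0, 0.042, 0.999, 0.0]
force: [0.6, -1.4, -1.8]
grip_width: 0.382
grip_force: 60.3
```

View pics/w2.png

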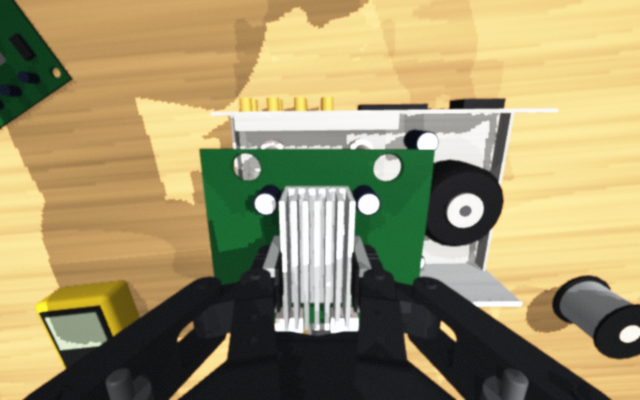

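The board is held straight, with its rear holes at (247,166) and (387,166). I'll lower it to just above the pins and compare holes and posts from near.

```bash
python3 -m jog '[{"delta_pos":[0,0,-20],"angular":[0,0,0],"fingers":0},{"delta_pos":[0,0,-37],"angular":[0,0,0],"fingers":0},{"delta_pos":[0,0,-37],"angular":[0,0,0],"fingers":0}]'
python3 - <<'E'
from h import *
a=cap('wrist','w3.png');b=cap('top','t3.png');c=cap('scene','s3.png')
z=lambda c,u,v,w,h,s:cv2.resize(c['pixels'][v:v+h,u:u+w],None,fx=s,fy=s,interpolation=cv2.INTER_CUBIC)
A=z(a,190,100,260,100,3);B=z(b,235,100,125,95,3);C=z(c,230,200,125,95,3)
cv2.imwrite('pics/m3.png',np.vstack([A[:, :750],np.hstack([B,C])]))
E
```

```text
time_s: 4.68
eef_pos: [594.2, -28.6, 95.0]
ee_rot: [-0.001, 0.042, 0.999, 0.0]
force: [-0.3, 0.2, -1.1]
grip_width: 0.383
grip_force: 60.3
```

View pics/m3.png

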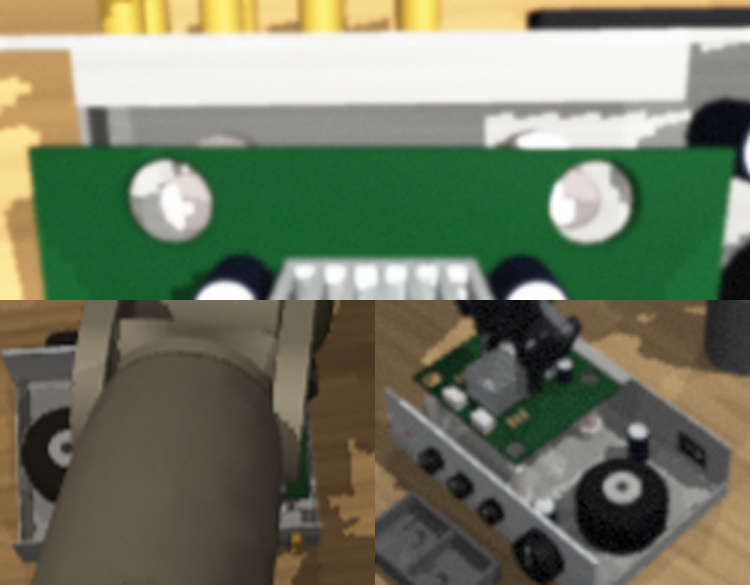

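Run:
```python
from h import *
a=load('w3');p=a['pixels']
th=-.0841;R=np.array([[np.cos(th),-np.sin(th)],[np.sin(th),np.cos(th)]])
W=[R@l+[595.3,-28.9] for l in POW]
for w in W[2:]: print('post pred',proj(a,[*w,57]).round(1))
for w in W[2:]: print('hole pred for TCP',proj(a,[*(w+[-1.1,.3]),73]).round(1))
for n,u,v in(('L',229,149),('R',369,149)):
    cr=p[v:v+36,u:u+36]; g=cv2.normalize(cr.astype(float)**2,None,0,255,cv2.NORM_MINMAX).astype(np.uint8)
    cv2.imwrite(f'pics/{n}.png',cv2.resize(g,None,fx=10,fy=10,interpolation=cv2.INTER_CUBIC))
cv2.imwrite('pics/LR.png',np.hstack([cv2.imread('pics/L.png'),cv2.imread('pics/R.png')]))
m=cv2.inRange(cv2.cvtColor(p,cv2.COLOR_BGR2HSV),(50,90,20),(85,255,255))
for u,v in((229,149),(369,149)):
    s=255-m[v:v+36,u:u+36];n,l,st,ce=cv2.connectedComponentsWithStats(s);i=l[18,18];print(ce[i]+[u,v],st[i])
```

```text
post pred [379.5 165.9]
post pred [252.  165.9]
hole pred for TCP [386.5 169. ]
hole pred for TCP [245.7 168.9]
[246.42834891 166.51090343] [  4   4  28  28 642]
[386.73282443 166.98473282] [  4   4  29  29 655]
```

View pics/LR.png

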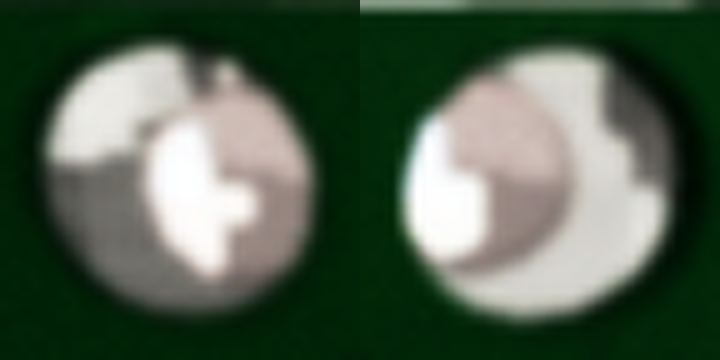

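Run:
```python
from h import *
a=load('w3')
for z in(70.3,71.8,73.3):
  h=[ray(a,*q,z) for q in((386.73,166.98),(246.43,166.51))];d=h[0]-h[1];print(z,np.mean(h,0).round(2),np.hypot(*d[:2]).round(2),np.arctan2(-d[0],d[1]).round(4))
h=[ray(a,*q,57) for q in((380,166.1),(252.5,166.6))];d=h[0]-h[1];print(np.mean(h,0).round(2),np.hypot(*d[:2]).round(2),np.arctan2(-d[0],d[1]).round(4))
th=-.084;print('local rear offset',-45*np.cos(th),-45*np.sin(th))
```

```text
70.3 [548.65 -24.48  70.3 ] 76.92 -0.0872
71.8 [548.39 -24.45  71.8 ] 76.15 -0.0872
73.3 [548.12 -24.43  73.3 ] 75.39 -0.0872
[550.75 -24.86  57.  ] 76.01 -0.0799
local rear offset -44.84133332892664 3.7755562880313365
```

```bash
python3 -m jog '[{"delta_pos":[2.3,-0.4,0],"angular":[0,0,0.005],"fingers":0},{"delta_pos":[2.3,-0.4,0],"angular":[0,0,0.005],"fingers":0},{"delta_pos":[2.3,-0.4,-5],"angular":[0,0,0.005],"fingers":0},{"delta_pos":[2.3,-0.4,-9],"angular":[0,0,0.005],"fingers":0},{"delta_pos":[2.3,-0.4,-12],"angular":[0,0,0.005],"fingers":0},{"delta_pos":[2.3,-0.4,-15],"angular":[0,0,0.005],"fingers":0},{"delta_pos":[2.3,-0.4,-18],"angular":[0,0,0.005],"fingers":0},{"delta_pos":[2.3,-0.4,-18],"angular":[0,0,0.005],"fingers":0}]'
python3 - <<'E'
from h import *
a=cap('wrist','w4.png');p=a['pixels'];m=cv2.inRange(cv2.cvtColor(p,cv2.COLOR_BGR2HSV),(50,90,20),(85,255,255))
for u,v in((229,149),(369,149)):
    s=255-m[v:v+36,u:u+36];n,l,st,ce=cv2.connectedComponentsWithStats(s);i=l[18,18];print(ce[i]+[u,v],st[i])
print(ctrl.sense()['wrist_torque'])
E
```

```text
time_s: 5.82
eef_pos: [597.2, -29.5, 78.0]
ee_rot: [-0.0, 0.039, 0.999, 0.0]
force: [0.0, -0.7, -2.6]
grip_width: 0.389
grip_force: 60.3
[246.29022082 166.50157729] [  4   4  28  28 634]
[387.16282642 167.12596006] [  4   4  29  29 651]
[0.01673075 0.041969   0.00501072]
```

Force is just the board's weight with the underside at about 53 mm, so it is over the posts without contact. Continuing down.

```bash
python3 -m jog '[{"delta_pos":[0,0,-5],"angular":[0,0,0],"fingers":0},{"delta_pos":[0,0,-9],"angular":[0,0,0],"fingers":0},{"delta_pos":[0,0,-13],"angular":[0,0,0],"fingers":0},{"delta_pos":[0,0,-17],"angular":[0,0,0],"fingers":0},{"delta_pos":[0,0,-21],"angular":[0,0,0],"fingers":0},{"delta_pos":[0,0,-25],"angular":[0,0,0],"fingers":0},{"delta_pos":[0,0,-28],"angular":[0,0,0],"fingers":0},{"delta_pos":[0,0,-30],"angular":[0,0,0],"fingers":0},{"delta_pos":[0,0,-31],"angular":[0,0,0],"fingers":0},{"delta_pos":[0,0,-31],"angular":[0,0,0],"fingers":0}]'
```

```text
time_s: 7.12
eef_pos: [597.3, -29.5, 47.3]
ee_rot: [0.0, 0.039, 0.999, -0.0]
force: [0.2, 0.2, -1.8]
grip_width: 0.386
grip_force: 60.4
```

```bash
python3 -m jog '[{"delta_pos":[0,0,-1],"angular":[0,0,0],"fingers":0},{"delta_pos":[0,0,-1.5],"angular":[0,0,0],"fingers":0},{"delta_pos":[0,0,-2],"angular":[0,0,0],"fingers":0},{"delta_pos":[0,0,-2.5],"angular":[0,0,0],"fingers":0},{"delta_pos":[0,0,-2.5],"angular":[0,0,0],"fingers":0}]'
```

```text
time_s: 7.75
eef_pos: [597.3, -29.5, 44.8]
ee_rot: [-0.0, 0.039, 0.999, 0.0]
force: [-0.6, -0.9, -1.7]
grip_width: 0.386
grip_force: 60.4
```

```bash
python3 -m jog '[{"delta_pos":[0,0,-0.5],"angular":[0,0,0],"fingers":0},{"delta_pos":[0,0,-1],"angular":[0,0,0],"fingers":0},{"delta_pos":[0,0,-1],"angular":[0,0,0],"fingers":0}]'; python3 -m jog '[{"delta_pos":[0,0,-0.5],"angular":[0,0,0],"fingers":0},{"delta_pos":[0,0,-0.8],"angular":[0,0,0],"fingers":0},{"delta_pos":[0,0,-0.8],"angular":[0,0,0],"fingers":0}]'
```

```text
time_s: 8.12
eef_pos: [597.3, -29.5, 44.7]
ee_rot: [0.0, 0.039, 0.999, -0.0]
force: [-4.7, 0.4, 7.0]
grip_width: 0.386
grip_force: 61.7
time_s: 8.5
eef_pos: [597.3, -29.5, 44.6]
ee_rot: [0.0, 0.039, 0.999, -0.0]
force: [-7.1, 0.4, 14.8]
grip_width: 0.383
grip_force: 62.5
```

Seated: the height matches and contact force is rising. Release and rise.

```bash
python3 -m jog '[{"delta_pos":[0,0,0.8],"angular":[0,0,0],"fingers":0},{"delta_pos":[0,0,0.8],"angular":[0,0,0],"fingers":0.5},{"delta_pos":[0,0,0.8],"angular":[0,0,0],"fingers":0.6},{"delta_pos":[0,0,0.8],"angular":[0,0,0],"fingers":0.65},{"delta_pos":[0,0,10],"angular":[0,0,0],"fingers":0.65},{"delta_pos":[0,0,40],"angular":[0,0,0],"fingers":0.65},{"delta_pos":[0,0,90],"angular":[0,0,0],"fingers":0.65},{"delta_pos":[0,0,140],"angular":[0,0,0],"fingers":0.8},{"delta_pos":[-20,-30,150],"angular":[0,0,0],"fingers":1},{"delta_pos":[-20,-30,150],"angular":[0,0,0],"fingers":1}]'
python3 - <<'E'
from h import *
cap('wrist','w5.png')
E
```

```text
time_s: 9.75
eef_pos: [577.0, -60.8, 194.7]
ee_rot: [0.001, 0.04, 0.999, -0.0]
force: [0.2, -0.1, -0.4]
grip_width: 0.999
grip_force: 0.0
```

View pics/w5.png

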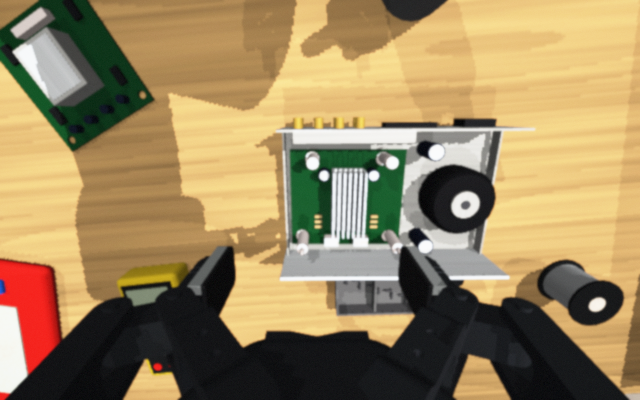

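Power board seated, all four posts through it at (312,158),(388,160),(303,236),(393,240). Now to the preamp board.

```bash
python3 -m jog '[{"delta_pos":[-25,-50,0],"angular":[0,0,0.1],"fingers":1},{"delta_pos":[-50,-100,0],"angular":[0,0,0.2],"fingers":1},{"delta_pos":[-80,-150,0],"angular":[0,0,0.3],"fingers":1},{"delta_pos":[-110,-200,-10],"angular":[0,0,0.4],"fingers":1},{"delta_pos":[-137.3,-248.5,-33],"angular":[0,0,0.488],"fingers":1},{"delta_pos":[-137.3,-248.5,-33],"angular":[0,0,0.488],"fingers":1},{"delta_pos":[-137.3,-248.5,-33],"angular":[0,0,0.488],"fingers":1},{"delta_pos":[-137.3,-248.5,-33],"angular":[0,0,0.488],"fingers":1}]' 70
cat >> h.py <<'E'
def greens(c):
    p=c['pixels'];return cv2.inRange(cv2.cvtColor(p,cv2.COLOR_BGR2HSV),(45,80,20),(88,255,200))
E
python3 - <<'E'
from h import *
c=cap('wrist','w6.png'); s=ctrl.sense()['joints'];print(s.round(2))
th=.409;R=np.array([[np.cos(th),-np.sin(th)],[np.sin(th),np.cos(th)]])
m=greens(c)
for l in PRE:
  q=proj(c,[*(R@l+[440,-307.8]),3]); u,v=q.round().astype(int)-9
  k=255-m[v:v+19,u:u+19];n,L,st,ce=cv2.connectedComponentsWithStats(k)
  print(q.round(1),[(x+[u,v]).round(1).tolist()+[int(t[4])] for x,t in zip(ce[1:],st[1:])])
g=cv2.morphologyEx(m,cv2.MORPH_OPEN,np.ones((3,3)));k=max(cv2.findContours(g,0,2)[0],key=cv2.contourArea)
w=np.array([ray(c,*q[0],3)[:2] for q in k],np.float32);print(cv2.minAreaRect(w))
E
```

```text
time_s: 10.8
eef_pos: [441.0, -306.9, 160.4]
ee_rot: [0.0, -0.204, 0.979, -0.0]
force: [-0.2, -0.4, 0.4]
grip_width: 1.003
grip_force: 0.0
[-0.83  0.42  1.58  0.    1.14 -2.81]
[361.4 233.1] [[365.2, 237.1, 76], [361.6, 232.5, 52]]
[270.9 232.9] [[265.1, 235.2, 77], [271.6, 233.0, 47]]
((440.40667724609375, -307.70733642578125), (125.44560241699219, 114.50666046142578), 23.828330993652344)
```

```bash
python3 -m jog '[{"delta_pos":[0,0,-60],"angular":[0,0,0],"fingers":0.9},{"delta_pos":[0,0,-110],"angular":[0,0,0],"fingers":0.9},{"delta_pos":[0,0,-130],"angular":[0,0,0],"fingers":0.85},{"delta_pos":[0,0,-137],"angular":[0,0,0],"fingers":0.8},{"delta_pos":[0,0,-137],"angular":[0,0,0],"fingers":0.65},{"delta_pos":[0,0,-137],"angular":[0,0,0],"fingers":0},{"delta_pos":[0,0,-137],"angular":[0,0,0],"fingers":0},{"delta_pos":[0,0,-137],"angular":[0,0,0],"fingers":0}]' 70
```

```text
time_s: 11.85
eef_pos: [440.7, -308.4, 24.5]
ee_rot: [0.001, -0.203, 0.979, -0.001]
force: [-0.7, 2.3, 7.1]
grip_width: 0.5
grip_force: 72.3
```

```bash
python3 -m jog '[{"delta_pos":[0,0,10],"angular":[0,0,0],"fingers":0},{"delta_pos":[0,0,40],"angular":[0,0,0],"fingers":0},{"delta_pos":[0,0,80],"angular":[0,0,0],"fingers":0},{"delta_pos":[0,0,110],"angular":[0,0,0],"fingers":0},{"delta_pos":[20,35,110],"angular":[0,0,-0.08],"fingers":0},{"delta_pos":[45,75,110],"angular":[0,0,-0.15],"fingers":0},{"delta_pos":[70,115,110],"angular":[0,0,-0.22],"fingers":0},{"delta_pos":[95,155,110],"angular":[0,0,-0.3],"fingers":0},{"delta_pos":[120,200,110],"angular":[0,0,-0.38],"fingers":0},{"delta_pos":[142,240,110],"angular":[0,0,-0.45],"fingers":0}]'
python3 -m jog '[{"delta_pos":[13,25,0],"angular":[0,0,-0.03],"fingers":0},{"delta_pos":[20,39,0],"angular":[0,0,-0.041],"fingers":0},{"delta_pos":[20,39,0],"angular":[0,0,-0.041],"fingers":0},{"delta_pos":[20,39,0],"angular":[0,0,-0.041],"fingers":0}]'
python3 - <<'E'
from h import *
c=cap('wrist','w7.png');cap('scene','s7.png');cap('top','t7.png');s=ctrl.sense();print(s['eef_pos'],s['ee_rot'],s['joints'].round(2))
z=s['eef_pos'][2]-24.5+3
g=cv2.morphologyEx(greens(c),cv2.MORPH_OPEN,np.ones((3,3)));k=max(cv2.findContours(g,0,1)[0],key=cv2.contourArea)
print(cv2.boundingRect(k)); pts=k[:,0]
# rear edge: topmost green per column
xs=np.arange(pts[:,0].min()+12,pts[:,0].max()-12);ys=np.array([np.argmax(g[:,x]>0) for x in xs]);
f=np.polyfit(xs,ys,1);r=ys-np.polyval(f,xs);ok=abs(r)<1.5;f=np.polyfit(xs[ok],ys[ok],1);print('top edge',f,ok.mean())
E=np.array([ray(c,x,np.polyval(f,x)-.5,z) for x in(250,390)]);d=E[1]-E[0];print('edge',E.round(1).tolist(),'yaw',np.arctan2(-d[0],d[1]))
# sides near rear edge
for y in (int(np.polyval(f,320))+10,int(np.polyval(f,320))+25):
  q=np.flatnonzero(g[y]);print('sides',y,q[0],q[-1],ray(c,q[0]-.0,y,z).round(1),ray(c,q[-1]+1,y,z).round(1))
E
```

```text
time_s: 13.1
eef_pos: [582.6, -66.3, 133.8]
ee_rot: [0.0, 0.021, 1.0, -0.0]
force: [0.3, -0.2, -1.4]
grip_width: 0.494
grip_force: 71.5
time_s: 13.6
eef_pos: [601.6, -30.0, 133.1]
ee_rot: [-0.0, 0.041, 0.999, -0.0]
force: [-0.0, 0.4, -2.0]
grip_width: 0.501
grip_force: 71.5
[601.77905674 -29.90331229 133.0964968 ] [-1.98221536e-05  4.14044017e-02  9.99142468e-01 -6.42818545e-05] [-0.24  0.59  1.4  -0.    1.16 -1.73]
(206, 131, 222, 154)
top edge [-5.34766368e-03  1.34010805e+02] 0.9289340101522843
edge [[534.7, -58.8, 111.6], [540.3, 13.5, 111.6]] yaw -0.07761162566453049
sides 142 206 426 [537.7 -82.5 111.6] [547.3  32.7 111.6]
sides 157 208 425 [545.6 -82.9 111.6] [555.1  32.4 111.6]
```

The preamp board is held straight, its centre 1 mm to the rear of the TCP. Tilt it first (front up by 0.18 rad).

```bash
cat >> h.py <<'E'
from scipy.spatial.transform import Rotation as Ro
def tilt():
    s=ctrl.sense();q=s['ee_rot'];R=Ro.from_quat([q[1],q[2],q[3],q[0]]).as_matrix();p=s['eef_pos']
    al=np.arcsin(-R[:,2]@[np.cos(-.082),np.sin(-.082),0]*-1) ; y=R[:,1]
    d=p[:2]-[587.1,-28.1];xr=d@[np.cos(-.082),np.sin(-.082)];yr=d@[np.sin(.082),np.cos(.082)]
    b=np.array([np.cos(al),np.sin(al)]);n=np.array([-b[1],b[0]]);E=np.array([xr,p[2]])-64.5*b-24.5*n
    print('al %.3f yaw %.4f roll %.4f TCP xr %.2f yr %.2f z %.2f | edge x %.2f z %.2f | hole x %.2f z %.2f'%(al,np.arctan2(-y[0],y[1]),y[2],xr,yr,p[2],*E,*(E+117*b)),'F',s['force'].round(1),'T',s['wrist_torque'].round(2))
E
python3 -m jog '[{"delta_pos":[0,0,0],"angular":[-0.008,-0.1,0],"fingers":0},{"delta_pos":[0,0,0],"angular":[-0.0148,-0.1794,0],"fingers":0},{"delta_pos":[0,0,0],"angular":[-0.0148,-0.1794,0],"fingers":0},{"delta_pos":[0,0,0],"angular":[-0.0148,-0.1794,0],"fingers":0}]' 80
python3 -c "
from h import *
tilt()"
```

```text
time_s: 14.25
eef_pos: [602.2, -29.4, 133.2]
ee_rot: [0.089, 0.041, 0.995, -0.004]
force: [0.2, 0.6, -1.4]
grip_width: 0.491
grip_force: 85.0
al 0.179 yaw -0.0822 roll -0.0002 TCP xr 15.16 yr -0.04 z 133.23 | edge x -43.94 z 97.63 | hole x 71.19 z 118.48 F [ 0.2  0.6 -1.4] T [-0.    0.17 -0.08]
```

```bash
python3 -m jog '[{"delta_pos":[-5,0.4,-10],"angular":[0,0,0],"fingers":0},{"delta_pos":[-7.5,0.6,-20],"angular":[0,0,0],"fingers":0},{"delta_pos":[-7.5,0.6,-27],"angular":[0,0,0],"fingers":0},{"delta_pos":[-7.5,0.6,-32],"angular":[0,0,0],"fingers":0},{"delta_pos":[-7.5,0.6,-36],"angular":[0,0,0],"fingers":0},{"delta_pos":[-7.5,0.6,-36],"angular":[0,0,0],"fingers":0}]'
python3 - <<'E'
from h import *
tilt()
c=cap('wrist','w8.png')
p=c['pixels'];A=cv2.resize(p[80:230,180:450],None,fx=2.9,fy=2.9,interpolation=cv2.INTER_CUBIC)
s=cap('scene','s8.png')
B=cv2.resize(s['pixels'][190:300,220:355],None,fx=2.9,fy=2.9,interpolation=cv2.INTER_CUBIC)[:165*2]
im=np.zeros((600,783,3),np.uint8);im[:min(435,A.shape[0])]=A[:435]
cv2.imwrite('pics/m8.png',A)
E
```

```text
time_s: 15.0
eef_pos: [594.5, -28.4, 96.8]
ee_rot: [0.09, 0.041, 0.995, -0.004]
force: [0.5, -0.2, -1.8]
grip_width: 0.493
grip_force: 85.0
al 0.180 yaw -0.0818 roll -0.0001 TCP xr 7.41 yr 0.32 z 96.80 | edge x -51.67 z 61.16 | hole x 63.44 z 82.08 F [ 0.5 -0.2 -1.8] T [0.04 0.09 0.01]
```

Run:
```python
from h import *
c=load('w8');p=c['pixels']
W=lambda xr,y,z:[587.1+xr*np.cos(.082)+y*np.sin(.082),-28.1-xr*np.sin(.082)+y*np.cos(.082),z]
for y in(-40,0,40):
  print('edge top',proj(c,W(-51.67-.54,y,64.1)).round(1),'lip free edge',proj(c,W(-56.5,y,65.5)).round(1),'lip back',proj(c,W(-66.5,y,65.5)).round(1))
g=greens(c)
for u in(255,320,385): print(u,'green from',np.flatnonzero(g[:,u])[:3], [(v,*p[v,u].tolist()) for v in range(100,140,2)])
```

```text
edge top [238.1 131.7] lip free edge [236.3 123.9] lip back [233.6 103.2]
edge top [315.4 131.7] lip free edge [315.4 123.9] lip back [315.4 103.2]
edge top [392.8 131.7] lip free edge [394.5 123.9] lip back [397.1 103.2]
255 green from [128 129 135] [(100, 189, 194, 195), (102, 238, 240, 242), (104, 241, 244, 244), (106, 239, 242, 242), (108, 238, 240, 242), (110, 236, 238, 239), (112, 236, 238, 239), (114, 239, 242, 242), (116, 240, 243, 243), (118, 241, 244, 244), (120, 241, 244, 244), (122, 242, 244, 244), (124, 237, 239, 240), (126, 162, 169, 167), (128, 32, 51, 28), (130, 80, 93, 84), (132, 210, 220, 223), (134, 103, 139, 100), (136, 54, 108, 31), (138, 53, 107, 32)]
320 green from [128 129 130] [(100, 216, 220, 222), (102, 242, 243, 244), (104, 241, 243, 244), (106, 239, 241, 242), (108, 237, 240, 241), (110, 236, 239, 240), (112, 239, 241, 242), (114, 240, 242, 244), (116, 240, 243, 243), (118, 239, 242, 243), (120, 238, 240, 242), (122, 237, 240, 241), (124, 230, 233, 234), (126, 127, 137, 132), (128, 29, 47, 21), (130, 29, 59, 20), (132, 42, 83, 26), (134, 58, 109, 37), (136, 63, 119, 37), (138, 65, 124, 40)]
385 green from [128 129 130] [(100, 232, 235, 237), (102, 241, 243, 245), (104, 245, 247, 248), (106, 245, 247, 248), (108, 245, 247, 248), (110, 247, 249, 249), (112, 248, 249, 249), (114, 248, 250, 250), (116, 247, 249, 249), (118, 247, 249, 249), (120, 246, 248, 249), (122, 247, 248, 249), (124, 242, 244, 245), (126, 178, 189, 183), (128, 50, 88, 39), (130, 43, 88, 24), (132, 46, 92, 26), (134, 72, 126, 46), (136, 77, 135, 50), (138, 75, 134, 51)]
```

The view from near agrees with the model: lip edge at row 126, board edge at row 132. Lower by 4.6, then slide under.

```bash
python3 -m jog '[{"delta_pos":[0,-0.3,-2],"angular":[0,0,0],"fingers":0},{"delta_pos":[0,-0.3,-4.3],"angular":[0,0,0],"fingers":0},{"delta_pos":[0,-0.3,-4.3],"angular":[0,0,0],"fingers":0},{"delta_pos":[-3,-0.1,-4.3],"angular":[0,0,0],"fingers":0},{"delta_pos":[-5,0.1,-4.3],"angular":[0,0,0],"fingers":0},{"delta_pos":[-6,0.2,-4.3],"angular":[0,0,0],"fingers":0},{"delta_pos":[-6,0.2,-4.3],"angular":[0,0,0],"fingers":0}]'
python3 -c "
from h import *
tilt()"
```

```text
time_s: 15.98
eef_pos: [588.5, -28.2, 92.8]
ee_rot: [0.09, 0.041, 0.995, -0.004]
force: [0.2, -0.1, -2.0]
grip_width: 0.496
grip_force: 85.0
al 0.180 yaw -0.0818 roll -0.0001 TCP xr 1.37 yr 0.02 z 92.77 | edge x -57.70 z 57.11 | hole x 57.41 z 78.07 F [ 0.2 -0.1 -2. ] T [ 0.    0.1  -0.01]
```

```bash
python3 -m jog '[{"delta_pos":[-1.5,0.1,-0.2],"angular":[0,0,0],"fingers":0},{"delta_pos":[-2.7,0.25,-0.5],"angular":[0,0,0],"fingers":0},{"delta_pos":[-3.6,0.3,-0.6],"angular":[0,0,0],"fingers":0},{"delta_pos":[-3.6,0.3,-0.6],"angular":[0,0,0],"fingers":0}]'
python3 - <<'E'
from h import *
tilt()
c=cap('wrist','w9.png');p=c['pixels'];g=greens(c)
W=lambda xr,y,z:[587.1+xr*np.cos(.082)+y*np.sin(.082),-28.1-xr*np.sin(.082)+y*np.cos(.082),z]
print(proj(c,W(-56.5,0,65.5)),proj(c,W(-36.5,0,70)),proj(c,W(-68.5,0,65.5)))
for u in(200,212,255,385,430): print(u,[(v,*p[v,u].tolist()) for v in range(120,150,3)])
s=cap('scene','s9.png')
cv2.imwrite('pics/last.png',np.hstack([cv2.resize(s['pixels'][190:320,225:355],(390,390),interpolation=cv2.INTER_CUBIC),cv2.resize(p[80:210,180:460],(410,390))]))
E
```

```text
time_s: 16.48
eef_pos: [584.8, -27.9, 92.1]
ee_rot: [0.09, 0.041, 0.995, -0.004]
force: [-0.6, 0.0, -1.3]
grip_width: 0.496
grip_force: 85.0
al 0.180 yaw -0.0818 roll -0.0001 TCP xr -2.26 yr 0.04 z 92.09 | edge x -61.34 z 56.44 | hole x 53.77 z 77.38 F [-0.6  0.  -1.3] T [-0.05  0.16  0.01]
[316.00677382 145.11090269] [316.03214493 184.8216771 ] [315.97939741 121.00741921]
200 [(120, 160, 163, 165), (123, 208, 213, 214), (126, 239, 242, 243), (129, 112, 165, 204), (132, 97, 155, 194), (135, 95, 152, 191), (138, 94, 147, 189), (141, 92, 146, 183), (144, 86, 138, 176), (147, 88, 142, 181)]
212 [(120, 161, 164, 166), (123, 214, 219, 220), (126, 250, 250, 250), (129, 241, 243, 244), (132, 236, 239, 240), (135, 237, 240, 240), (138, 240, 243, 244), (141, 240, 243, 244), (144, 238, 241, 242), (147, 192, 207, 197)]
255 [(120, 163, 167, 168), (123, 246, 245, 244), (126, 252, 252, 251), (129, 240, 243, 243), (132, 237, 240, 241), (135, 240, 243, 243), (138, 239, 243, 243), (141, 239, 242, 242), (144, 238, 241, 242), (147, 169, 186, 170)]
385 [(120, 166, 171, 172), (123, 247, 248, 249), (126, 250, 251, 251), (129, 247, 249, 250), (132, 248, 249, 250), (135, 249, 251, 251), (138, 248, 250, 250), (141, 247, 249, 249), (144, 244, 247, 247), (147, 114, 151, 105)]
430 [(120, 173, 176, 178), (123, 244, 246, 245), (126, 194, 198, 200), (129, 128, 130, 131), (132, 48, 47, 44), (135, 28, 30, 21), (138, 23, 22, 12), (141, 23, 17, 14), (144, 20, 12, 9), (147, 19, 13, 7)]
```

Rear edge is under the lip: green starts right at the lip edge, row 147. Now lower the front towards the pins.

```bash
python3 -m jog '[{"delta_pos":[0.2,0,-1.3],"angular":[0.0012,0.015,0],"fingers":0},{"delta_pos":[0.4,0,-2.6],"angular":[0.0025,0.03,0],"fingers":0},{"delta_pos":[0.7,-0.1,-4],"angular":[0.0037,0.045,0],"fingers":0},{"delta_pos":[0.9,-0.1,-5],"angular":[0.0049,0.06,0],"fingers":0},{"delta_pos":[0.9,-0.1,-5],"angular":[0.0049,0.06,0],"fingers":0}]'
python3 - <<'E'
from h import *
tilt()
s=cap('scene','s10.png')
W=lambda xr,y,z:[587.1+xr*np.cos(.082)+y*np.sin(.082),-28.1-xr*np.sin(.082)+y*np.cos(.082),z]
for y in(-50,50): print(proj(s,W(53.5,y,72)),proj(s,W(53.5,y,67)))
cv2.imwrite('pics/last.png',np.vstack([cv2.resize(s['pixels'][195:275,225:345],(720,480),interpolation=cv2.INTER_CUBIC)]))
E
```

```text
time_s: 17.2
eef_pos: [585.9, -28.0, 87.0]
ee_rot: [0.06, 0.041, 0.997, -0.003]
force: [-0.4, 1.0, -0.9]
grip_width: 0.492
grip_force: 84.9
al 0.119 yaw -0.0818 roll -0.0001 TCP xr -1.19 yr -0.01 z 86.96 | edge x -62.31 z 54.95 | hole x 53.85 z 68.89 F [-0.4  1.  -0.9] T [ 0.01  0.15 -0.03]
[248.58106256 226.60960708] [248.78007716 228.02257327]
[276.86644355 249.76460455] [276.97692852 251.16800292]
```

```bash
python3 -m jog '[{"delta_pos":[0.1,0,-0.5],"angular":[0.0012,0.015,0],"fingers":0},{"delta_pos":[0.3,0,-1.1],"angular":[0.0025,0.03,0],"fingers":0},{"delta_pos":[0.3,0,-1.1],"angular":[0.0025,0.03,0],"fingers":0}]'
python3 -c "
from h import *
tilt()"
python3 -m jog '[{"delta_pos":[0.2,0,-0.5],"angular":[0.0012,0.015,0],"fingers":0},{"delta_pos":[0.5,0,-1.1],"angular":[0.0025,0.03,0],"fingers":0},{"delta_pos":[0.5,0,-1.1],"angular":[0.0025,0.03,0],"fingers":0}]'
python3 -c "
from h import *
tilt()"
```

```text
time_s: 17.62
eef_pos: [586.3, -28.0, 85.9]
ee_rot: [0.045, 0.041, 0.998, -0.002]
force: [-0.3, 0.2, -1.0]
grip_width: 0.497
grip_force: 84.9
al 0.090 yaw -0.0818 roll -0.0001 TCP xr -0.83 yr 0.02 z 85.94 | edge x -62.89 z 55.77 | hole x 53.65 z 66.24 F [-0.3  0.2 -1. ] T [-0.04  0.1  -0.06]
time_s: 18.0
eef_pos: [586.7, -28.0, 84.8]
ee_rot: [0.03, 0.041, 0.999, -0.001]
force: [-0.1, 0.2, -1.7]
grip_width: 0.493
grip_force: 84.9
al 0.059 yaw -0.0818 roll -0.0001 TCP xr -0.36 yr 0.05 z 84.81 | edge x -63.29 z 56.52 | hole x 53.50 z 63.46 F [-0.1  0.2 -1.7] T [-0.01  0.02  0.01]
```

No contact force, and the hole height of 63.5 is below the pin tips, so the pins are in. Finish lowering.

```bash
python3 -m jog '[{"delta_pos":[0.4,0,-0.9],"angular":[0.0016,0.02,0],"fingers":0},{"delta_pos":[0.8,-0.1,-1.8],"angular":[0.0033,0.04,0],"fingers":0},{"delta_pos":[0.8,-0.1,-1.8],"angular":[0.0033,0.04,0],"fingers":0}]'
python3 -c "
from h import *
tilt()"
python3 -m jog '[{"delta_pos":[0.2,0,-0.4],"angular":[0.0008,0.01,0],"fingers":0},{"delta_pos":[0.5,0,-1],"angular":[0.0016,0.02,0],"fingers":0},{"delta_pos":[0.5,0,-1.3],"angular":[0.0016,0.02,0],"fingers":0},{"delta_pos":[0.5,0,-1.3],"angular":[0.0016,0.02,0],"fingers":0}]'
python3 -c "
from h import *
tilt()"
```

```text
time_s: 18.38
eef_pos: [587.6, -28.1, 82.9]
ee_rot: [0.01, 0.041, 0.999, -0.0]
force: [-0.7, -0.4, -1.5]
grip_width: 0.498
grip_force: 84.9
al 0.019 yaw -0.0818 roll -0.0000 TCP xr 0.50 yr 0.03 z 82.94 | edge x -63.53 z 57.21 | hole x 53.45 z 59.44 F [-0.7 -0.4 -1.5] T [-0.04 -0.04 -0.01]
time_s: 18.88
eef_pos: [587.9, -28.1, 81.8]
ee_rot: [-0.0, 0.041, 0.999, -0.0]
force: [-0.0, 0.1, -1.9]
grip_width: 0.492
grip_force: 85.0
al -0.001 yaw -0.0818 roll -0.0000 TCP xr 0.78 yr 0.09 z 81.77 | edge x -63.73 z 57.30 | hole x 53.27 z 57.24 F [-0.   0.1 -1.9] T [-0.01 -0.04  0.01]
```

```bash
python3 -m jog '[{"delta_pos":[0,0,-0.3],"angular":[0,0,0],"fingers":0},{"delta_pos":[0,0,-0.6],"angular":[0,0,0],"fingers":0},{"delta_pos":[0,0,-0.6],"angular":[0,0,0],"fingers":0}]'
python3 -m jog '[{"delta_pos":[0,0,-0.3],"angular":[0,0,0],"fingers":0},{"delta_pos":[0,0,-0.6],"angular":[0,0,0],"fingers":0},{"delta_pos":[0,0,-0.6],"angular":[0,0,0],"fingers":0}]'
python3 -c "
from h import *
tilt()"
```

```text
time_s: 19.25
eef_pos: [587.9, -28.1, 81.6]
ee_rot: [-0.0, 0.041, 0.999, -0.0]
force: [-1.9, 0.1, 4.7]
grip_width: 0.492
grip_force: 85.7
time_s: 19.62
eef_pos: [587.9, -28.1, 81.5]
ee_rot: [-0.0, 0.041, 0.999, -0.0]
force: [-5.2, 1.3, 9.5]
grip_width: 0.496
grip_force: 86.3
al -0.000 yaw -0.0815 roll -0.0003 TCP xr 0.81 yr 0.10 z 81.54 | edge x -63.70 z 57.06 | hole x 53.30 z 57.02 F [-5.2  1.3  9.5] T [-0.08  0.94 -0.08]
```

Seated at 57.0 mm. Release and retreat.

```bash
python3 -m jog '[{"delta_pos":[0,0,0.6],"angular":[0,0,0],"fingers":0},{"delta_pos":[0,0,0.6],"angular":[0,0,0],"fingers":0.6},{"delta_pos":[0,0,0.6],"angular":[0,0,0],"fingers":0.7},{"delta_pos":[0,0,0.6],"angular":[0,0,0],"fingers":0.75},{"delta_pos":[0,0,0.6],"angular":[0,0,0],"fingers":0.75},{"delta_pos":[0,0,12],"angular":[0,0,0],"fingers":0.75},{"delta_pos":[0,0,40],"angular":[0,0,0],"fingers":0.75},{"delta_pos":[0,0,90],"angular":[0,0,0],"fingers":0.9},{"delta_pos":[0,0,120],"angular":[0,0,0],"fingers":1},{"delta_pos":[0,0,120],"angular":[0,0,0],"fingers":1}]'
python3 - <<'E'
from h import *
c=cap('wrist','w11.png');s=cap('scene','s11.png')
im=np.zeros((560,800,3),np.uint8)
im[:400,:400]=cv2.resize(c['pixels'][100:300,220:420],(400,400));im[:400,400:]=cv2.resize(s['pixels'][190:310,225:345],(400,400),interpolation=cv2.INTER_CUBIC)
cv2.imwrite('pics/last.png',im[:400])
E
```

```text
time_s: 20.88
eef_pos: [588.8, -28.2, 203.7]
ee_rot: [0.002, 0.041, 0.999, -0.001]
force: [-0.4, -0.6, -0.6]
grip_width: 0.999
grip_force: 0.0
```

View pics/last.png

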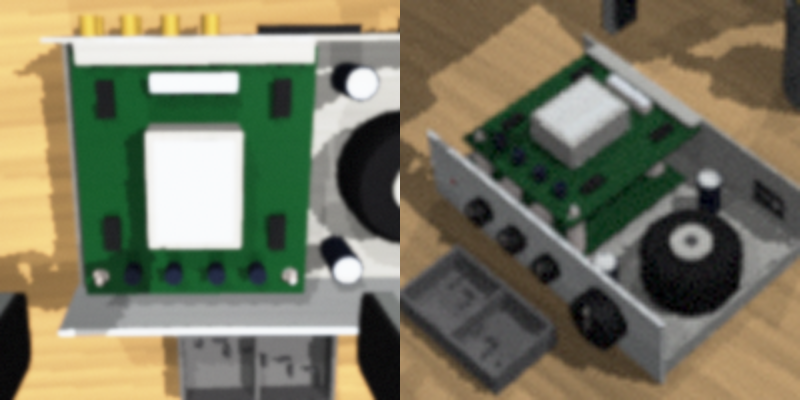

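The picture shows the preamp board flat, its rear edge under the lip (row about 65 of the left half). Both pins stand up through its holes at (100,277) and (290,277), and the power board lies below it.

```bash
python3 -c "
from rig import ctrl
print(ctrl.finish_job())"
```

```text
the job is handed in; nothing more can be done
None
```

Both boards are back in the amplifier and the job is handed in, at about 21 s of the 66 s allowed: the power board rests on its four lower shoulders; the preamp board lies flat on the post tops, its rear edge under the lip and both front pins through its holes; I did not touch the bystanders.

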